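# Index the sample cup to the reader

### The arm

A 6-joint arm with a two-finger parallel gripper is mounted at the origin on a cart in front of the work surface, level with it; the furniture and walls round the work are solid. World frame = base frame: x ahead of the robot, y to its left, z up, the work surface at z = 0. Lengths are in m, angles in degrees, forces in N, time in s.
With the tool pointing down it reaches from about 0.3 to 0.875 m from the base axis. Payload 6.4 kg.
Tool frame: the origin (TCP) lies between the finger pads; the fingertips stand 14 mm ahead of it and the grasp point (between the pads) lies 5 mm behind it; z points along the fingers, y is the direction in which the jaws open and shut (so a half turn about z gives the same grasp; the last joint's range is limited). The gripper opens to 88 mm and grips with 3 to 60 N. Pads are 18 mm wide; open, the fingers measure 123 mm over their backs; the gripper's body (75 mm by 187 mm) begins 45 mm behind the grasp point.
Start: joints at [-84.185, 10.359, 92.074, -0, 77.567, -11.82], TCP at [0.174, -0.548, 0.23] pointing down, gripper open.
Joint ranges: [-171.53, 171.53], [-51.25, 118.39], [17.06, 147.69], [-65.23, 245.23], [0, 150.52], [-178.68, 178.68]. Speed limits (degrees/s): [147.25, 147.25, 172.46, 180, 180, 180].

### API

Orientations are given as a 3x3 rotation matrix whose columns are the frame's x, y, z axes.
In Python, from plant import manip gives the robot as it stands.
- The arm moves only by the shell command python3 -m crank 'ROWS' [FORCE]. ROWS is JSON, a list that holds one entry, the list of rows, each a list of 7 numbers: the shift along the world's x, y, z in cm, then the turn, a rotation vector about the world's x, y, z in rad, then the opening in per cent of the stroke, from 0 (shut) to 100 (fully open). In form: [[[dx, dy, dz, ax, ay, az, hand], ...]]. A call has 1 to 12 rows; each row is the pose to reach, as a shift and turn from the pose measured when the call began; what a row does not reach only later rows make up. A row lasts 1/8 s, in which the tool goes at most 62.5 mm and 10.7 degrees, less where a joint would pass 70% of its speed; a pose out of reach is approached as far as the arm can. A call with a gripper value outside its range is refused whole. The fingers move at their own pace and stop on an object; FORCE is the grip in N (left out, the last holds). Time passes only in rows, so rows that repeat a pose let the fingers close. It gives the time, the measured TCP pose, the force and the opening at its end, in the units of the state.
- manip.get_obs(): the state, without advancing time (a new reading comes with each control period).
- manip.snapshot(name): name is "scene" or "top" or "wrist"; returns a dict with "pixels" (420x560x3 uint8, blue, green, red), "depth" (420x560 float32, m along the optical axis (not along the pixel's ray), 0 where there is no reading), "intrinsics" (3x3 intrinsics, pixels), "k1" (the pictures are not rectified: a ray, as slopes to the right and down, at radius r is drawn at 1 + k1 r^2 times it, then the intrinsics apply), "cam_to_world" (4x4, takes a point from camera to world coordinates). Camera axes: x right, y down, z forward; pixel columns grow to the right and rows downward; lengths in m; the calibration is good to about 2 mm. A picture is of the moment at which its call begins.
- manip.finish_job(): hands the job in, once; it reports no verdict.
The state is a dict: "time": time; "q": joint angles; "qd": joint speeds; "joint_efforts": joint torques, N m; "eef_pos": TCP position; "eef_rot": TCP orientation; "force": force on the tool from outside, world axes, zero at the start; "moment": the same for the moment, N m; "gripper_width": opening from 0.0 (shut) to 1.0 (fully open).
Only numpy, scipy, OpenCV 4.12 (cv2) and the standard library are available. Lean on these libraries where they do the work, as an engineer would, in place of code of your own. Each camera call takes 0.05 s, during which the arm holds its last target.

### The job

Two small rail slides stand on the bench; one carrier holds a sample cup, the other a steel check weight. Push the carrier with the sample cup along its rail to the next station, the middle one in front of the reader head, so that its detent holds it there. Leave the carrier with the weight where it is.

Things in the scene. Friction and masses are not known exactly. Their poses are not given: they have to be found in the camera images.
- cup_tab (a point): Upright aluminium push tab (50 wide, 6 thick, 36 high) at the rear end of the carrier that holds the open white sample cup. Point: centre of its outer face, the one to push, 49 mm above the bench (tab spans 31 to 67). Axes: y along the rail, out of that face (push towards -y); x across; z up. Deck 70 long, 62 wide, top at 34; cup top at 75. Behind the tab nothing of the rail is above 23 mm.
- cup_carrier (a joint): Position of the cup carrier on its rail (m): 0 middle station, -0.07 rear, +0.07 front; ends +-0.074; grows as the tab is pushed towards -y. Starts 0 to 35 mm past the rear station. Slides at 1 to 3 N, leaves a detent at 4 to 6 N. At each station a sprung pin drops into a V notch and draws the carrier in from about 10 mm either side; elsewhere it stays where left.
- cup_station (a point): Middle station of the cup carrier's rail, fixed: point on the centre line in front of the grey reader head, 49 mm above the bench; axes as cup_tab. With the carrier there, cup_tab lies 35 mm from this point towards +y. Base plate 236 long (y), 64 wide, 8 thick. The reader stands 36 to 62 mm off the centre line on the +x side, 36 long, 78 high.
- weight_tab (a point): The same point on the push tab of the other carrier, which holds a small steel check weight (23 mm wide, top 84 mm above the bench) on a second rail of the same make with its own reader head. Not to be moved.

How it is judged (in metres and radians):
At the end, for the whole second after the job is handed in: The carrier with the sample cup rests at the middle station of its rail, within 10 mm (value of joint cup_carrier between -0.01 and 0.01 m and velocity of joint cup_carrier below 0.01 m/s); the robot touches nothing.
It fails at once if the carrier with the check weight is moved by more than 15 mm (distance of weight_tab from where it was at the start of the episode above 0.015 m).
It also fails if it takes over 32 s, if anything falls off the work surface, if the arm or the gripper's body presses on something with over 40 N, if the wrist force passes 120 N, or if a joint passes its speed limit or range.

## Working session

There is one attempt and no reset: what is moved stays moved. The work goes in short steps, Python scripts to look and compute and a shell command to move; the robot and the scene stay as the last step left them, time stands still between calls to the robot, and variables do not carry over. Pictures are saved under pics/ and viewed, and the job is handed in when it is done.

```bash
mkdir -p pics
cat > h.py <<'E'
import numpy as np, cv2
from plant import manip
def snap(n,f=None):
    s=manip.snapshot(n)
    if f: cv2.imwrite('pics/'+f,s['pixels'])
    return s
def world(s,uv,depth=None,z=None):
    uv=np.array(uv,float).reshape(-1,2);K=np.array(s['intrinsics']);T=np.array(s['cam_to_world'])
    d=(uv-[K[0,2],K[1,2]])/[K[0,0],K[1,1]]
    x=d.copy()
    for _ in range(20): x=d/(1+s['k1']*(x**2).sum(1,keepdims=True))
    r=np.c_[x,np.ones(len(x))]
    if depth is not None: return (r*np.array(depth).reshape(-1,1))@T[:3,:3].T+T[:3,3]
    R=r@T[:3,:3].T
    return T[:3,3]+R*((z-T[2,3])/R[:,2:3])
def cloud(s):
    v,u=np.mgrid[0:420,0:560]
    return world(s,np.c_[u.ravel(),v.ravel()],s['depth'].ravel()).reshape(420,560,3)
E
python3 - <<'E'
from h import *
for n in ['scene','top','wrist']:
    s=snap(n,n+'0.png'); print(n,np.round(s['cam_to_world'],3).tolist(),s['k1'],np.mean(s['depth']>0))
o=manip.get_obs();print(o['time'],o['eef_pos'],np.round(o['eef_rot'],3),o['gripper_width'],o['force'])
E
```

```text
scene [[-0.683, -0.446, 0.579, 0.036], [-0.73, 0.408, -0.548, 0.554], [0.008, -0.797, -0.604, 0.586], [0.0, 0.0, 0.0, 1.0]] -0.08601887021046328 0.9959183673469387
top [[-0.004, -0.994, 0.112, 0.427], [-1.0, 0.003, -0.007, 0.1], [0.007, -0.113, -0.994, 0.91], [0.0, 0.0, 0.0, 1.0]] -0.06381146824439235 0.9959863945578231
wrist [[0.303, -0.913, -0.272, 0.244], [-0.953, -0.29, -0.086, -0.527], [-0.0, 0.285, -0.958, 0.383], [0.0, 0.0, 0.0, 1.0]] -0.06801737309156607 0.9959778911564626
0.15 [ 0.17416591 -0.54758709  0.22925471] [[ 0.953  0.303 -0.   ]
 [ 0.303 -0.953  0.001]
 [ 0.    -0.001 -1.   ]] 1.0016110790761033 [-0.31356746  0.08528077 -0.14862532]
```

View pics/scene0.png

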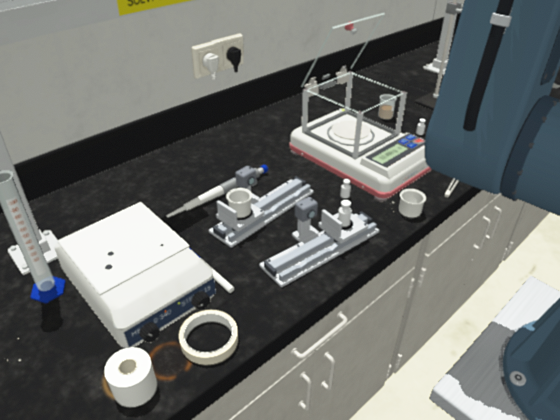

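View pics/top0.png

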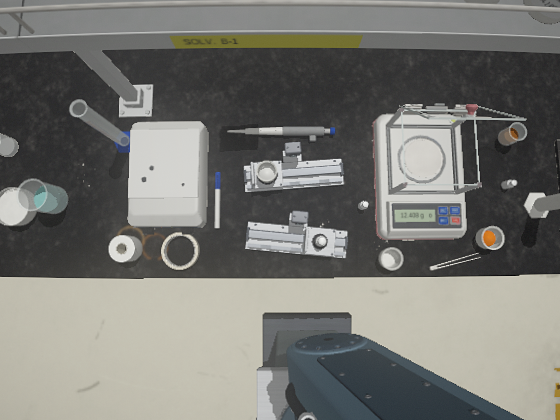

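Run:
```python
from h import *
s=snap('top'); c=cv2.resize(s['pixels'][115:275,225:365],None,fx=5,fy=3.7*5/3.7,interpolation=cv2.INTER_CUBIC)[:600]
cv2.imwrite('pics/topz.png',cv2.resize(s['pixels'][130:210,230:360],None,fx=6,fy=6,interpolation=cv2.INTER_CUBIC))
P=cloud(s); np.save('P.npy',P)
x,y,z=P[...,0],P[...,1],P[...,2]
hm=(np.clip(z,0,.1)*2550).astype(np.uint8)[130:210,230:360]
cv2.imwrite('pics/hz.png',cv2.applyColorMap(cv2.resize(hm,None,fx=6,fy=6,interpolation=cv2.INTER_NEAREST),cv2.COLORMAP_JET))
for uv in [(266,171),(292,147),(320,175),(258,190),(252,172),(250,180),(300,215),(320,240)]: print(uv,P[uv[1],uv[0]].round(4))
s=snap('scene');cv2.imwrite('pics/scz.png',cv2.resize(s['pixels'][160:260,200:320],None,fx=6,fy=6,interpolation=cv2.INTER_CUBIC))
```

```text
(266, 171) [0.6051 0.1341 0.0546]
(292, 147) [0.6538 0.0756 0.0802]
(320, 175) [0.6045 0.007  0.009 ]
(258, 190) [0.569  0.155  0.0068]
(252, 172) [0.6002 0.1649 0.0674]
(250, 180) [0.593  0.1741 0.0079]
(300, 215) [0.5025 0.0591 0.079 ]
(320, 240) [0.448  0.0167 0.0826]
```

View pics/topz.png

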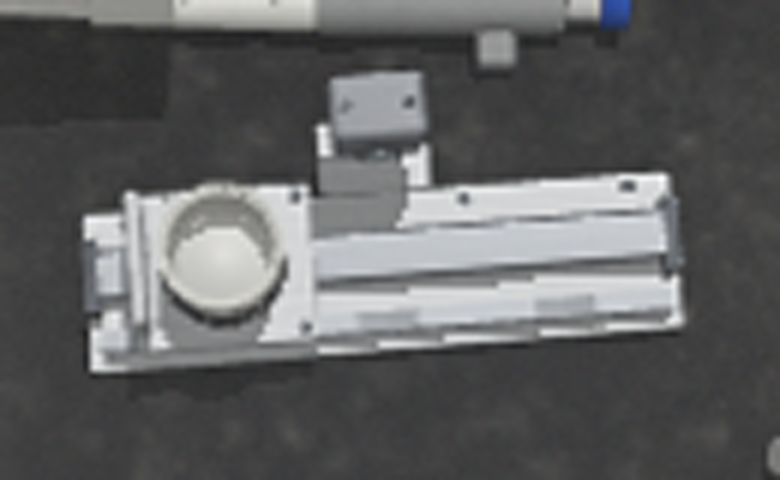

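View pics/hz.png

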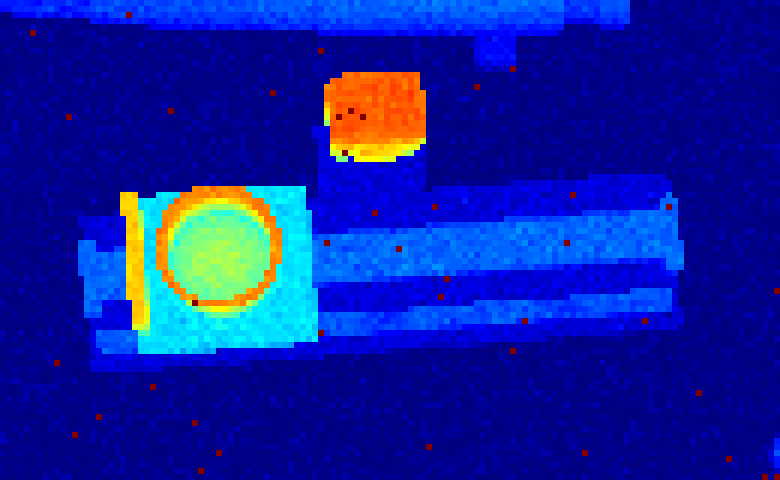

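View pics/scz.png

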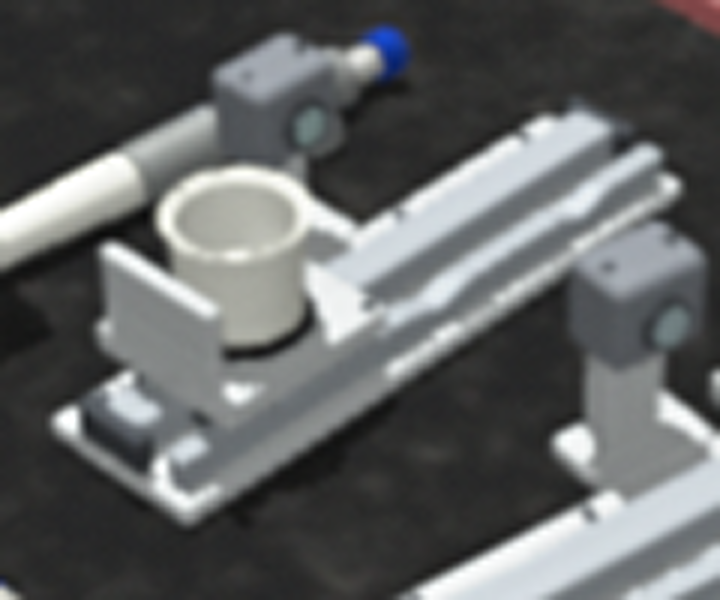

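Run:
```python
from h import *
s=snap('top');P=np.load('P.npy')
cs=np.array([(92,372),(683,327),(667,175),(85,215)])/6+[230,130]-.5
C=world(s,cs,z=.008);print(C.round(4),[np.linalg.norm(C[i]-C[(i+1)%4]).round(4) for i in range(4)])
b=(C[1]-C[0])+(C[2]-C[3]); b/=np.linalg.norm(b); ey=-b[:2]; ex=np.array([ey[1],-ey[0]])
cen=C.mean(0)[:2];print('ey',ey,'ex',ex,'cen',cen)
roi=np.zeros((420,560),bool);roi[130:210,230:360]=True
x,y,z=P[...,0],P[...,1],P[...,2]
def loc(m): q=P[m][:,:2]-cen;return q@ex,q@ey
L=(P[...,:2]-cen)
lx=L@ex;ly=L@ey
for nm,m in [('tab',roi&(z>.060)&(z<.071)&(ly>.06)&(abs(lx)<.04)),('reader',roi&(z>.073)&(z<.085)&(lx>.03)&(lx<.07)),('deck',roi&(z>.030)&(z<.038)&(abs(lx)<.035)),('rim',roi&(z>.071)&(z<.08)&(abs(lx)<.03))]:
    print(nm,m.sum(),np.percentile(lx[m],[2,50,98]).round(4),np.percentile(ly[m],[2,50,98]).round(4),np.median(z[m]).round(4))
m=roi&(z>.012)&(z<.03)&(abs(lx)<.06);c=cv2.fitLine(P[m][:,:2].astype(np.float32),cv2.DIST_L1,0,.01,.01).ravel();print('rail dir',c)
m=roi&(z>.062)&(z<.071)&(ly>.06)&(abs(lx)<.04);print(np.polyfit(lx[m],ly[m],1), P[m].mean(0))
# wider obstacles around
m=(z>.02)&(abs(lx)<.15)&(ly>.1)&(ly<.25);print('behind obst',m.sum(),np.percentile(ly[m],[2,50]) if m.any() else '')
```

```text
[[ 0.5653  0.1862  0.008 ]
 [ 0.5828 -0.0486  0.008 ]
 [ 0.6446 -0.0436  0.008 ]
 [ 0.6287  0.1895  0.008 ]] [np.float64(0.2354), np.float64(0.062), np.float64(0.2336), np.float64(0.0635)]
ey [-0.07115184  0.9974655 ] ex [0.9974655  0.07115184] cen [0.60538984 0.07088453]
tab 77 [-0.0228  0.0017  0.0241] [0.0631 0.0935 0.0974] 0.0669
reader 181 [0.0362 0.0485 0.0611] [-0.0164  0.0007  0.0175] 0.0781
deck 363 [-0.03   -0.0144  0.0304] [0.0284 0.0491 0.0923] 0.0349
rim 105 [-0.0204  0.0053  0.0228] [0.0404 0.0618 0.0848] 0.0743
rail dir [ 0.07821462 -0.99693656  0.60391736  0.07012576]
[-0.11997678  0.09065242] [0.60162515 0.16117767 0.06702863]
behind obst 7328 [0.10366242 0.20471752]
```

Run:
```python
from h import *
P=np.load('P.npy')
def hm(x0,x1,y0,y1,st=.05):
    for x in np.arange(x1,x0,-st):
        print('x%.2f'%x,[ (lambda m:int(1000*np.percentile(P[m][:,2],99)) if m.sum()>3 else -1)((P[...,0]<=x)&(P[...,0]>x-st)&(P[...,1]>=y)&(P[...,1]<y+st)) for y in np.arange(y0,y1,st)])
hm(.35,.8,-.4,.45)
cen=np.array([.6054,.0709]);ey=np.array([-.0745,.9972]);print('rail up',[ (cen+ey*d).round(4) for d in (.03,.04,.097,.13,.14,.15)])
s=snap('wrist','w1.png')
```

```text
x0.80 [4, 4, 4, 463, 459, 437, 437, 437, 436, 436, 436, 436, 437, 436, 437, 437, 437]
x0.75 [4, 412, 479, 489, 489, 489, 489, 489, 489, 490, 489, 490, 490, 490, 490, 490, 490]
x0.70 [4, 283, 279, 311, 75, 287, 4, 4, 13, 81, 4, 4, 5, 86, 87, 87, 87]
x0.65 [4, 320, 322, 322, 321, 321, 4, 25, 26, 80, 76, 74, 9, 86, 87, 87, 87]
x0.60 [4, 73, 169, 168, 168, 170, 3, 22, 23, 32, 75, 73, 12, 86, 87, 87, 87]
x0.55 [4, 78, 82, 81, 81, 79, 41, 4, 79, 80, 4, 4, 11, 84, 86, 86, 86]
x0.50 [40, 77, 81, 81, 81, 80, 10, 37, 83, 80, 25, 25, 11, 72, 74, 74, 74]
x0.45 [40, 9, 28, 24, 40, 39, 20, 37, 85, 35, 909, 22, 3, 22, 21, 21, 53]
x0.40 [3, 9, 10, 4, 40, 39, 3, 3, 3, 4, 3, 4, 3, 4, 22, 21, 4]
rail up [array([0.6032, 0.1008]), array([0.6024, 0.1108]), array([0.5982, 0.1676]), array([0.5957, 0.2005]), array([0.595 , 0.2105]), array([0.5942, 0.2205])]
```

View pics/w1.png

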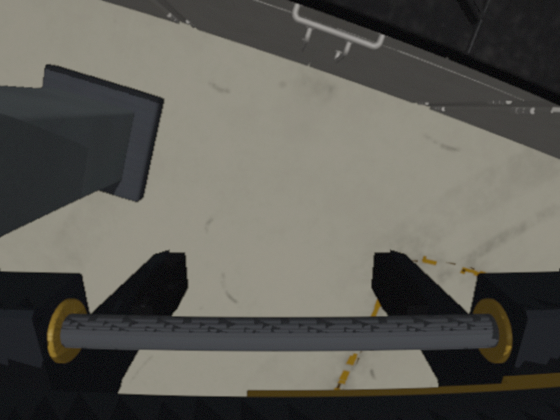

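```bash
python3 -m crank '[[[2,3.5,0,0,0,0.1,0],[4.5,8,0,0,0,0.2,0],[7.5,13.3,0,0,0,0.33,0],[10.5,18.6,0,0,0,0.46,0],[13.5,24,0,0,0,0.6,0],[16.5,29.5,0,0,0,0.73,0],[19.5,35,0,0,0,0.86,0],[22.5,40.3,0,0,0,1.0,0],[25.5,45.7,0,0,0,1.12,0],[28.5,51,0,0,0,1.25,0],[31.5,56,0,0,0,1.336,0],[33.5,60,0,0,0,1.336,0]]]' 10
```

```text
time: 1.85
eef_pos: [0.5101, 0.0544, 0.2299]
eef_rot: [[-0.075, 0.997, 0.0], [0.997, 0.075, 0.0], [-0.0, 0.0, -1.0]]
force: [0.1, -1.1, 0.3]
gripper_width: 0.007
```

```bash
python3 -m crank '[[[2.5,5,0,0,0,0,0],[5.5,10.5,0,0,0,0,0],[8,15,0,0,0,0,0],[8.5,15.7,0,0,0,0,0],[8.5,15.7,-4,0,0,0,0],[8.5,15.7,-8,0,0,0,0],[8.5,15.7,-11.5,0,0,0,0],[8.5,15.7,-13,0,0,0,0],[8.5,15.7,-13,0,0,0,0]]]'
python3 - <<'E'
from h import *
s=snap('scene');cv2.imwrite('pics/s2.png',cv2.resize(s['pixels'][100:280,130:370],None,fx=3.3,fy=3.3))
snap('top','t2.png')
E
```

```text
time: 2.98
eef_pos: [0.5945, 0.2107, 0.0993]
eef_rot: [[-0.075, 0.997, -0.002], [0.997, 0.075, -0.0], [-0.0, -0.002, -1.0]]
force: [0.1, 0.4, 0.4]
gripper_width: 0.007
```

View pics/s2.png

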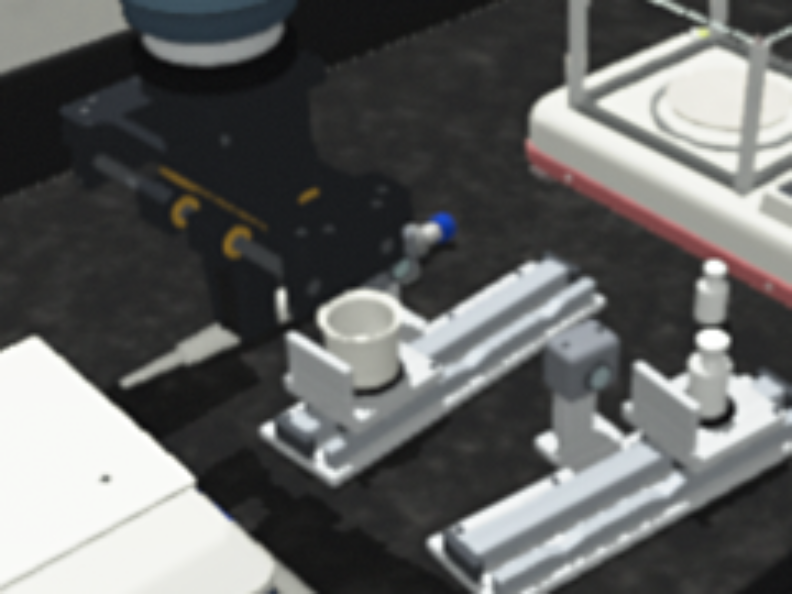

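View pics/t2.png

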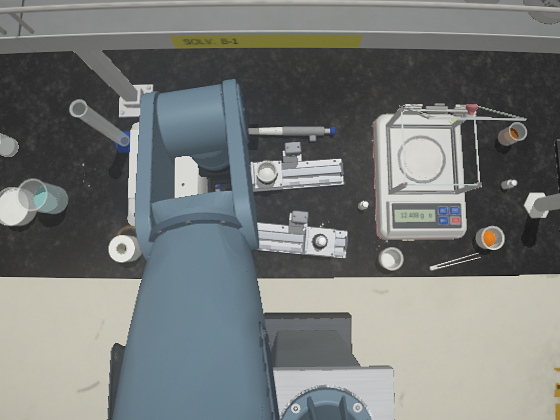

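Run:
```python
from h import *
s=snap('scene');T=np.array(s['cam_to_world']);K=np.array(s['intrinsics'])
for p in [(.5945,.2107,.085),(.5945+.0007,.2107-.009,.085),(.5982,.1676,.067),(.5982,.1676,.049)]:
    c=T[:3,:3].T@(np.array(p)-T[:3,3]);x=c[:2]/c[2];x=x*(1+s['k1']*(x@x));uv=x*[K[0,0],K[1,1]]+K[:2,2];print(p,((uv-[130,100])*3.3).round(0))
P=cloud(s);cen=np.array([.6054,.0709]);ey=np.array([-.0745,.9972]);ex=np.array([.9972,.0745]);L=P[...,:2]-cen
lx,ly=L@ex,L@ey;z=P[...,2]
m=(z>.088)&(z<.12)&(ly>.1)&(ly<.2)&(abs(lx)<.05);print(m.sum(),np.percentile(lx[m],[2,98]),np.percentile(ly[m],[2,98]))
m=(z>.045)&(z<.064)&(ly>.06)&(ly<.12)&(abs(lx)<.02);print('tabface scene',m.sum(),np.median(ly[m]),np.percentile(ly[m],[10,90]))
```

```text
(0.5945, 0.2107, 0.085) [250. 362.]
(0.5952000000000001, 0.2017, 0.085) [263. 354.]
(0.5982, 0.1676, 0.067) [313. 352.]
(0.5982, 0.1676, 0.049) [315. 378.]
64 [-0.01433046  0.01140094] [0.13148856 0.15126504]
tabface scene 219 0.09476074447108082 [0.06913968 0.09668095]
```

```bash
python3 -m crank '[[[0,0,-2.5,0,0,0,0],[0,0,-4.5,0,0,0,0],[0,0,-4.5,0,0,0,0],[0.1,-1.5,-4.5,0,0,0,0],[0.2,-2.5,-4.5,0,0,0,0],[0.22,-3,-4.5,0,0,0,0],[0.27,-3.6,-4.5,0,0,0,0],[0.32,-4.3,-4.5,0,0,0,0],[0.37,-5,-4.5,0,0,0,0],[0.42,-5.6,-4.5,0,0,0,0],[0.46,-6.2,-4.5,0,0,0,0],[0.46,-6.2,-4.5,0,0,0,0]]]'
cat > m.py <<'E'
from h import *
import sys
s=snap('scene');cv2.imwrite('pics/'+sys.argv[1],cv2.resize(s['pixels'][130:260,190:350],None,fx=4.5,fy=4.5,interpolation=cv2.INTER_CUBIC))
cen=np.array([.6054,.0709]);ey=np.array([-.0745,.9972]);ex=np.array([.9972,.0745])
for n in ('scene','top'):
    s=snap(n);P=cloud(s);L=P[...,:2]-cen;lx,ly=L@ex,L@ey;z=P[...,2]
    roi=(abs(lx)<.027)&(abs(ly)<.1)
    m=roi&(z>.071)&(z<.0785);
    if m.sum()>10: print(n,'rim',m.sum(),np.percentile(ly[m],[3,97]).round(4))
    m=roi&(z>.031)&(z<.038)
    if m.sum()>10: print(n,'deck',m.sum(),np.percentile(ly[m],[1,3,97]).round(4))
    m=roi&(z>.04)&(z<.064)&(abs(lx)<.022)
    if m.sum()>10: print(n,'40-64',m.sum(),np.percentile(ly[m],[50,90,97]).round(4))
o=manip.get_obs();q=np.array(o['eef_pos'])[:2]-cen;print('tcp lx,ly',(q@ex).round(4),(q@ey).round(4),np.round(o['force'],2),o['time'])
E
python3 m.py s3.png
```

```text
time: 4.62
eef_pos: [0.6023, 0.1496, 0.0586]
eef_rot: [[-0.076, 0.997, 0.006], [0.997, 0.076, 0.001], [0.0, 0.006, -1.0]]
force: [-1.2, -1.9, 6.2]
gripper_width: 0.004
scene rim 59 [0.0612 0.0885]
scene deck 223 [0.0118 0.0131 0.0814]
scene 40-64 344 [0.0619 0.081  0.0815]
top rim 24 [0.0346 0.0507]
top deck 47 [0.0354 0.0355 0.0789]
top 40-64 83 [0.0405 0.0456 0.0487]
tcp lx,ly 0.0027 0.078 [-1.48 -2.5   6.86] 4.775
```

View pics/s3.png

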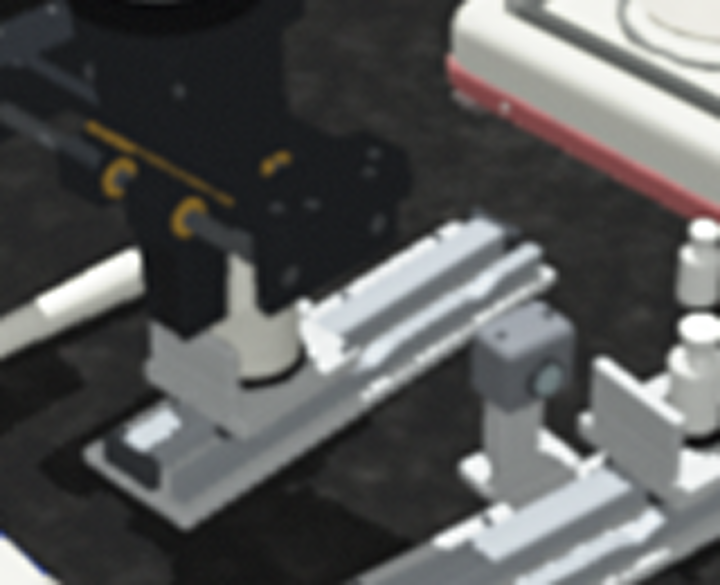

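Run:
```python
from h import *
s=snap('wrist','w3.png')
s=snap('scene');c=s['pixels'][180:240,200:280];cv2.imwrite('pics/s3z.png',cv2.resize(cv2.convertScaleAbs(c,alpha=1.6,beta=20),None,fx=10,fy=10,interpolation=cv2.INTER_CUBIC))
P=cloud(s);cen=np.array([.6054,.0709]);ey=np.array([-.0745,.9972]);ex=np.array([.9972,.0745]);L=P[...,:2]-cen
lx,ly=L@ex,L@ey;z=P[...,2]
for v in range(196,222,2):
  print(v,[ '%d/%d/%d'%tuple((1000*np.array([lx[v,u],ly[v,u],z[v,u]])).round()) for u in range(222,250,4)])
```

```text
196 ['100/21/0', '7/86/82', '-7/89/90', '-14/85/91', '-13/75/86', '19/37/50', '14/31/49']
198 ['94/27/2', '6/87/78', '-4/87/83', '-12/84/86', '-13/75/81', '-12/64/75', '8/37/50']
200 ['89/31/0', '8/86/72', '-4/87/78', '-11/84/81', '-12/75/76', '-10/63/69', '-15/58/69']
202 ['85/35/0', '18/79/59', '-2/86/73', '-12/85/77', '-2/67/62', '-11/65/66', '-15/58/64']
204 ['78/41/1', '16/81/56', '-1/85/67', '-6/80/66', '-12/76/68', '-10/64/60', '-15/59/60']
206 ['74/44/0', '17/80/50', '4/81/58', '-6/80/63', '-15/78/66', '-11/65/57', '-16/59/56']
208 ['70/48/-1', '18/79/44', '5/81/52', '-5/79/56', '-16/79/62', '-26/78/67', '-14/58/49']
210 ['64/53/0', '18/80/40', '7/80/46', '-6/81/53', '-17/81/59', '-26/78/63', '-16/60/47']
212 ['60/57/0', '18/81/36', '7/80/41', '-6/81/49', '-18/82/56', '-25/78/58', '-15/59/41']
214 ['54/62/0', '20/79/29', '6/81/37', '-4/80/43', '-17/81/50', '-25/79/53', '-15/59/36']
216 ['48/67/2', '43/61/0', '8/80/31', '-4/81/38', '-17/81/45', '-26/79/49', '-17/62/34']
218 ['43/72/2', '39/65/0', '9/79/25', '-5/81/34', '-15/80/39', '-26/80/45', '-21/66/34']
220 ['41/74/0', '25/76/10', '7/81/22', '-3/80/28', '-15/81/35', '-25/79/39', '-26/70/34']
```

View pics/w3.png

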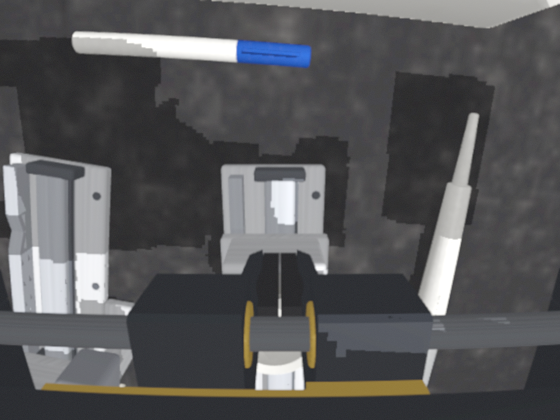

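View pics/s3z.png

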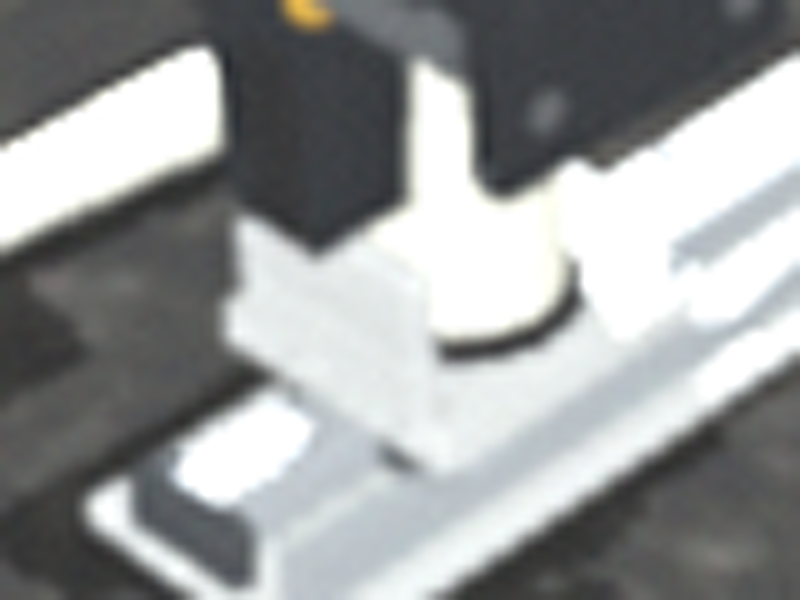

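```bash
python3 -m crank '[[[-0.1,0,2,0,0,0,0],[-0.2,0.5,4,0,0,0,0],[-0.5,3,4,0,0,0,0],[-0.75,5.5,4,0,0,0,0],[-0.75,5.5,4,0,0,0,0]]]'
cat > tip.py <<'E'
from h import *
import sys
s=snap('scene',);cv2.imwrite('pics/'+sys.argv[1],cv2.resize(s['pixels'][130:260,190:350],None,fx=4.5,fy=4.5,interpolation=cv2.INTER_CUBIC))
P=cloud(s);cen=np.array([.6054,.0709]);ey=np.array([-.0745,.9972]);ex=np.array([.9972,.0745]);L=P[...,:2]-cen
lx,ly=L@ex,L@ey;z=P[...,2];o=manip.get_obs();q=np.array(o['eef_pos'])[:2]-cen;t=q@ey
dark=s['pixels'].max(2)<80
m=dark&(abs(ly-t)<.016)&(abs(lx)<.05)&(z>.03)&(z<.12)
print('tcp',(q@ex).round(4),t.round(4),o['eef_pos'][2].round(4),'tip z pct',np.percentile(z[m],[1,3,10]).round(4),m.sum(),'force',np.round(o['force'],2),o['time'])
m2=m&(z<np.percentile(z[m],25));print('lx',np.percentile(lx[m2],[3,97]).round(4),'ly',np.percentile(ly[m2],[3,97]).round(4))
E
python3 tip.py s4.png; python3 m.py s4b.png
```

```text
time: 5.5
eef_pos: [0.595, 0.2055, 0.1001]
eef_rot: [[-0.078, 0.997, 0.008], [0.997, 0.078, 0.0], [-0.0, 0.008, -1.0]]
force: [-0.5, -0.8, -1.0]
gripper_width: 0.008
tcp -0.0004 0.134 0.0998 tip z pct [0.1101 0.1109 0.112 ] 68 force [-0.03  0.13 -0.34] 5.55
lx [-0.014   0.0097] ly [0.1318 0.1451]
scene rim 95 [0.0235 0.0671]
scene deck 213 [0.0114 0.0121 0.0805]
scene 40-64 449 [0.0574 0.0802 0.0808]
top rim 108 [0.0247 0.069 ]
top deck 283 [0.0119 0.0124 0.075 ]
top 40-64 256 [0.0473 0.0629 0.0755]
tcp lx,ly -0.0004 0.1326 [-0.42 -0.09  0.08] 5.7
```

View pics/s4.png

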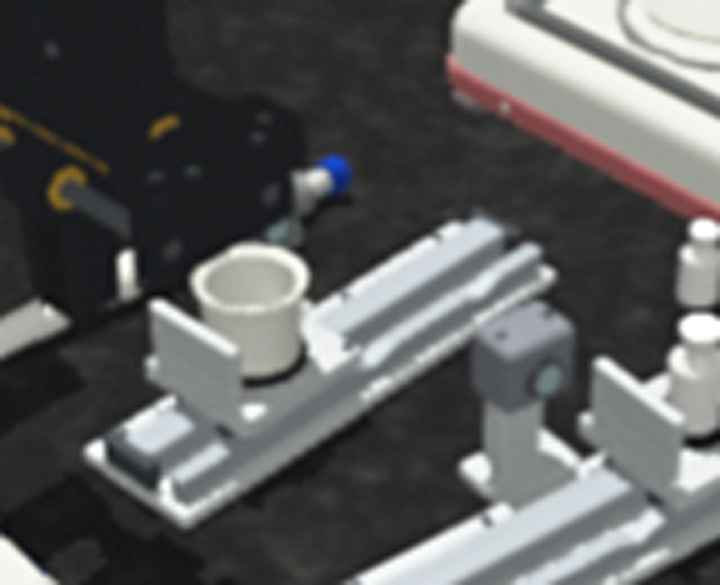

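```bash
python3 -m crank '[[[0,0,0,0,0,0,35],[0,0,0,0,0,0,35],[0,0,0,0,0,0,35],[0,0,0,0,0,0,35]]]'; python3 tip.py s5.png
python3 - <<'E'
from h import *
P=cloud(snap('scene'));cen=np.array([.6054,.0709]);ey=np.array([-.0745,.9972]);ex=np.array([.9972,.0745]);L=P[...,:2]-cen
lx,ly=L@ex,L@ey;z=P[...,2]
for a in np.arange(-.12,.12,.02):
    m=(lx>a)&(lx<a+.02)&(abs(ly-.134)<.06)&(z>.085)&(z<.3)
    if m.sum()>5: print(round(a,2),m.sum(),np.percentile(z[m],[2,10,50]).round(3),np.percentile(ly[m],[2,98]).round(3))
E
```

```text
time: 6.2
eef_pos: [0.5951, 0.203, 0.099]
eef_rot: [[-0.075, 0.997, 0.006], [0.997, 0.075, -0.0], [-0.001, 0.006, -1.0]]
force: [0.0, 0.6, 0.5]
gripper_width: 0.349
tcp -0.0004 0.1326 0.099 tip z pct [0.1084 0.1096 0.1106] 123 force [-0.49 -0.56  0.5 ] 6.25
lx [-0.0291  0.0252] ly [0.1249 0.1426]
-0.1 1000 [0.174 0.177 0.202] [0.1   0.167]
-0.08 305 [0.186 0.206 0.214] [0.101 0.167]
-0.06 1119 [0.181 0.192 0.226] [0.11  0.166]
-0.04 1572 [0.118 0.141 0.262] [0.106 0.167]
-0.02 554 [0.126 0.19  0.258] [0.14  0.171]
0.0 465 [0.11  0.118 0.209] [0.125 0.171]
0.02 490 [0.115 0.135 0.185] [0.125 0.167]
0.04 115 [0.181 0.187 0.206] [0.15  0.167]
0.06 456 [0.175 0.18  0.205] [0.118 0.167]
0.08 136 [0.179 0.196 0.215] [0.119 0.168]
```

View pics/s5.png

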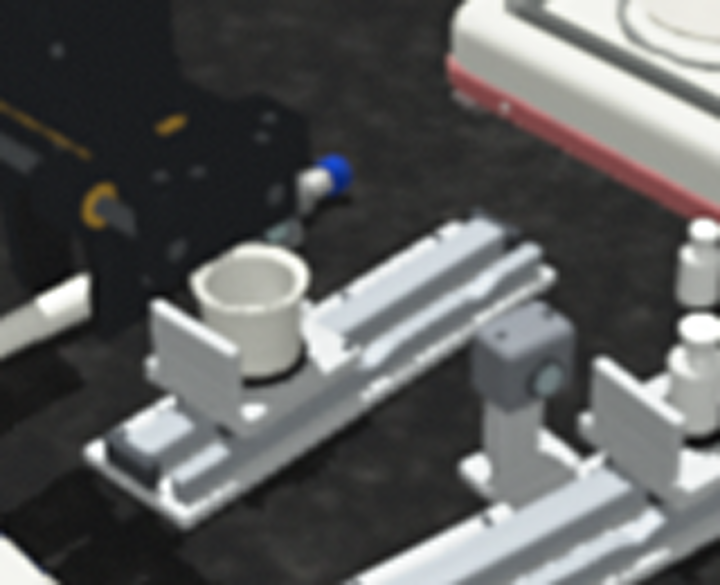

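The fingertips are seen about 24 mm higher than the reported TCP implies. The measured tip height and the contact on the tab's top edge agree on this. I'll descend using the observed tip height.

```bash
python3 -m crank '[[[0,0,-2.5,0,0,0,0],[0,0,-5,0,0,0,0],[0,0,-6.3,0,0,0,0],[0,0,-6.3,0,0,0,0],[0,0,-6.3,0,0,0,0]]]'; sed -i 's/z>.03)/z>.028)/' tip.py; python3 tip.py s6.png
```

```text
time: 6.92
eef_pos: [0.5958, 0.2032, 0.0369]
eef_rot: [[-0.075, 0.997, 0.008], [0.997, 0.075, -0.0], [-0.001, 0.008, -1.0]]
force: [-0.3, -0.5, 0.7]
gripper_width: 0.004
tcp 0.0005 0.1327 0.0372 tip z pct [0.0474 0.0494 0.0546] 334 force [ 0.36 -0.72 -0.66] 6.975
lx [-0.0155  0.012 ] ly [0.1243 0.1432]
```

View pics/s6.png

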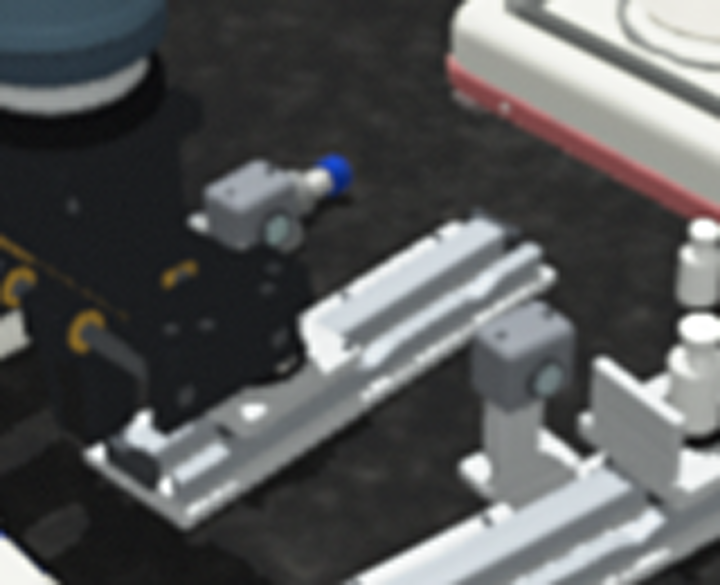

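```bash
python3 -m crank '[[[0.12,-1.5,0,0,0,0,0],[0.25,-3,0,0,0,0,0],[0.27,-3.6,0,0,0,0,0],[0.3,-4,0,0,0,0,0],[0.33,-4.5,0,0,0,0,0],[0.37,-5,0,0,0,0,0],[0.42,-5.6,0,0,0,0,0],[0.46,-6.2,0,0,0,0,0],[0.51,-6.8,0,0,0,0,0],[0.53,-7.1,0,0,0,0,0],[0.53,-7.1,0,0,0,0,0]]]'; python3 m.py s7.png
```

```text
time: 8.35
eef_pos: [0.6012, 0.1333, 0.0372]
eef_rot: [[-0.075, 0.997, 0.009], [0.997, 0.075, 0.001], [0.0, 0.009, -1.0]]
force: [0.6, 3.9, 0.6]
gripper_width: 0.006
scene rim 56 [0.0537 0.0729]
scene deck 148 [-0.0158 -0.0146  0.0515]
scene 40-64 177 [0.0625 0.0719 0.0727]
top rim 13 [0.0142 0.0255]
top deck 35 [0.0146 0.0147 0.0333]
top 40-64 102 [0.0196 0.0253 0.0261]
tcp lx,ly 0.0005 0.0622 [-0.64  4.97  0.3 ] 8.5
```

View pics/s7.png

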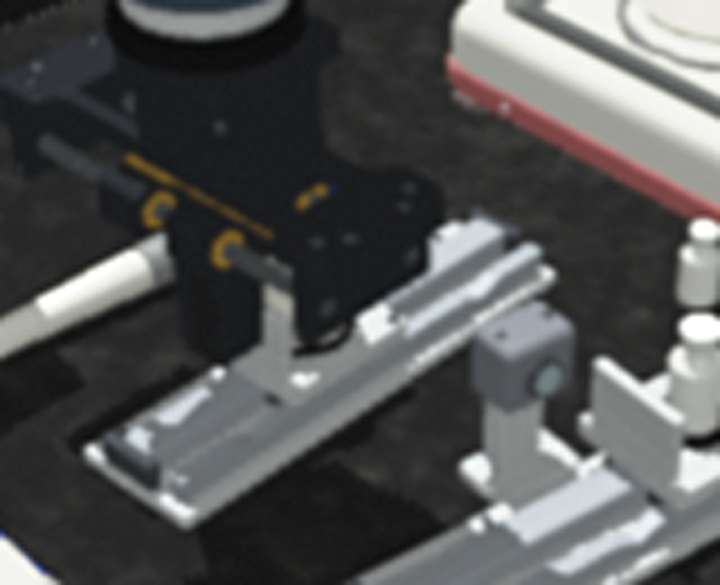

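```bash
python3 -m crank '[[[0.03,-0.4,0,0,0,0,0],[0.06,-0.8,0,0,0,0,0],[0.08,-1.1,0,0,0,0,0],[0.1,-1.3,0,0,0,0,0],[0.11,-1.5,0,0,0,0,0],[0.11,-1.5,0,0,0,0,0]]]'; python3 m.py s8.png
```

```text
time: 9.25
eef_pos: [0.6024, 0.1172, 0.0371]
eef_rot: [[-0.075, 0.997, 0.008], [0.997, 0.075, -0.0], [-0.001, 0.008, -1.0]]
force: [-0.3, 0.1, 1.3]
gripper_width: 0.007
scene rim 55 [0.0363 0.0564]
scene deck 156 [-0.0345 -0.0308  0.0356]
scene 40-64 185 [0.0469 0.0561 0.0569]
top rim 12 [-0.008   0.0108]
top deck 42 [-0.0063 -0.0061  0.0172]
top 40-64 126 [-0.      0.0061  0.0077]
tcp lx,ly 0.0004 0.0466 [ 0.39 -0.9   0.51] 9.4
```

Contact force has dropped to about zero, so the detent has taken the carrier. I'll back off and check.

```bash
python3 -m crank '[[[-0.1,1.5,0,0,0,0,0],[-0.3,4,0,0,0,0,0],[-0.6,8,0,0,0,0,0],[-0.6,8,4,0,0,0,0],[-0.6,8,9,0,0,0,0],[-0.6,9,13,0,0,0,0],[-0.6,9,15,0,0,0,0],[-0.6,9,15,0,0,0,0]]]'; python3 m.py s9.png
python3 - <<'E'
from h import *
s=snap('top','t9.png');P=cloud(s);P0=np.load('P.npy')
for Q in (P0,P):
    m=(Q[...,2]>.081)&(Q[...,2]<.09)&(Q[...,0]<.5)&(Q[...,0]>.4)&(Q[...,1]>-.1)&(Q[...,1]<.06);print('weight',m.sum(),np.median(Q[m],0).round(4))
E
```

```text
time: 10.4
eef_pos: [0.5969, 0.2078, 0.1882]
eef_rot: [[-0.075, 0.997, 0.011], [0.997, 0.075, 0.0], [-0.001, 0.011, -1.0]]
force: [-0.6, -1.0, -0.3]
gripper_width: 0.005
scene rim 104 [-0.0219  0.0219]
scene deck 204 [-0.0342 -0.0325  0.0361]
scene 40-64 415 [0.0135 0.035  0.0358]
top rim 91 [-0.0204  0.0229]
top deck 275 [-0.0331 -0.0326  0.0296]
top 40-64 262 [0.0013 0.0155 0.0195]
tcp lx,ly -0.0002 0.1365 [-0.62 -1.02  0.3 ] 10.55
weight 49 [0.4459 0.0145 0.084 ]
weight 49 [0.4459 0.0147 0.0841]
```

View pics/s9.png

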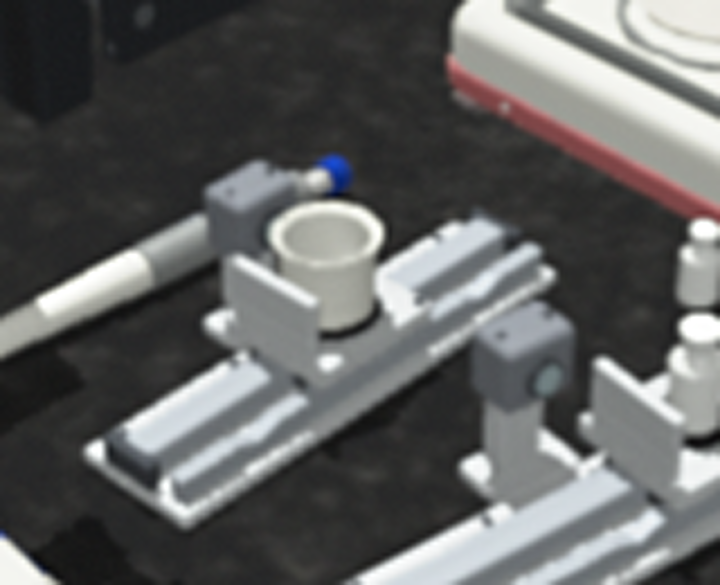

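View pics/t9.png

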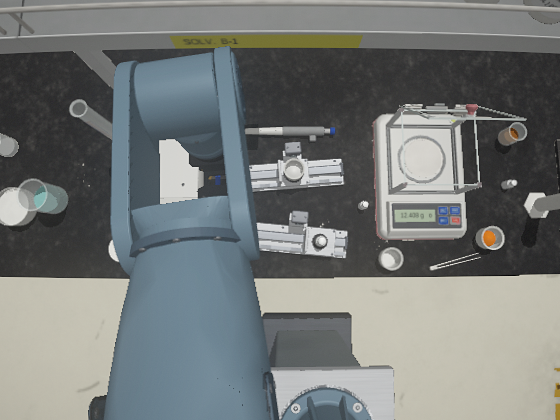

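The cup at top-view (292,170) sits directly in front of its reader at (292,148). The rim is centred at ly 0.000–0.001 and the tab face is at 0.035. The weight hasn't moved and the arm is clear, so I'm handing in.

```bash
python3 -c "
from plant import manip
print(manip.finish_job())"
```

```text
the job is handed in; nothing more can be done
None
```

I pushed the cup carrier about 62 mm along its rail to the middle station, backed the arm clear and handed the job in at about 10.7 s of the 32 s allowed. No verdict was reported.

- **Cup carrier:** the last check put the cup rim centre within about 1 mm of the station in both cameras, and the tab face at 35–36 mm where 35 mm is expected. The contact force fell from about 5 N to zero as the detent drew the carrier in.
- **Check weight:** it measures within 0.2 mm of its starting position.
- **Arm:** it ended clear of everything, with the tip about 0.2 m above the bench.

**First push:** this went wrong because the fingertips were really about 24 mm higher than the reported tool height implied. They landed on the tab's top edge with about 6 N and dragged the carrier about 16 mm in the right direction. I measured the true tip height in the scene camera, went lower and redid the push on the tab's face. I did not find the cause of that height difference.

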